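Set up the weighing line in the herb packing room

TASK

Set up the weighing line: gently stand the open amber jar in the middle of the scale's platform and seat the steel funnel in its mouth. Lay the scoop about midway between the scale and the clear tub, straight, handle towards the robot, and the stopper that fits the jar (58 mm disc), knob up, about midway between the scale and the black tray, both on the table, level with the platform's middle and touching nothing. The stopper is in one of the three lidded bins: open only that one, and do not knock the jar over.

Things in the scene. Friction and masses are not known exactly. Their poses are not given: they have to be found in the camera images.
- jar: open amber glass jar, 60 mm diameter up to 66 mm height, then a 53 mm neck, 85 mm tall, mouth 45 mm inside; 130 to 210 g. Origin at the centre of its underside, z up. Starts on a grey draining mat, 6 mm thick, beside funnel and scoop (about 105 mm apart, any order). The two stoppered jars on the black tray are finished ones.
- funnel: steel jar funnel standing spout down on the mat, 52 mm tall, 70 g: spout 36 mm diameter, 22 mm long, then a cone out to a 62 mm collar (upright wall from 36 to 52 mm height). Origin at the centre of the spout's lower end, z up. Seated in the jar, the cone rests on the rim with the origin about 58 mm above the jar's underside.
- scoop: flat-bottomed steel scoop, 155 mm long, 65 to 105 g, on the mat, handle roughly towards the robot. Origin under the middle of its length, at underside level; x from handle to bowl. Bowl x = 7 to 77 mm, 44 mm wide, 31 mm high; raised level handle x = -77 to -8 mm, 14 mm wide, 40 to 52 mm above the underside. The weight is in the bowl.
- stopper_mid: stopper that fits the jar (the other two have 40 and 76 mm discs): cork plug 42 mm diameter, 12 mm high; wooden disc 58 mm diameter, at 12 to 18 mm height; knob 18 mm diameter, at 18 to 38 mm height; 35 g. Origin at the centre of the plug's underside, z up. Stands knob up inside one of three bins, 8 mm above the table, seen through the clear lid.
- scale: white bench scale with a square steel platform 124 x 128 mm, its top 45 mm above the table. Origin on the table under the platform's centre. The housing is 140 mm wide (y from -70 to 70 mm) and runs from x = -125 (display end, towards the robot) to x = 65 mm, top 38 mm. Its sides run along its x axis. Fixed.
- tub: clear open tub, 150 (x) x 140 (y) x 55 mm high with a narrow lip (146 mm over the lips in y), some lavender sprigs in it. Origin at the centre of its underside. It stands left or right of the scale, with 110 to 135 mm between them. Fixed.
- tray: black tray, 160 (x) x 140 (y) x 14 mm high, with two finished jars (60 mm diameter, knob top 115 mm above the table) standing along its middle, one nearer the robot. Origin at the centre of its underside. It stands on the other side of the scale from the tub, with 110 to 135 mm between them. Fixed.
- lid_mid: Lid, 98x90x4 mm, of the 58 mm stopper's bin. Origin on its hinge: middle of the bin's far top edge, lid underside. Shut: reaches to x=-98 mm towards the robot, z up. Grey thumb tab, 16 mm wide, x=-97 to -123, z=0 to 6 mm, overhangs the bin's front. Swings up and back about y to 109 deg, under 1 N at the tab, stays where left. Bins: 98x90x46 mm, walls 4, foot 4 mm above the table.
- lid_small: Same as lid_mid, on the neighbouring bin that holds the small stopper (40 mm disc). Leave it shut.
- lid_large: Same as lid_mid, on the neighbouring bin that holds the large stopper (76 mm disc). Leave it shut.
Not all that is in view belongs to the job. What is shaped like the scale but blue or yellow is not meant.

How it is judged (in metres and radians):
At the end, for the whole second after the job is handed in: Jar upright, within 15 mm of platform centre; funnel seated on its rim, within 8 mm of its axis; scoop flat between scale and tub, straight within 15 deg, handle to robot; stopper knob up between scale and tray; both 6 mm clear, within 35 and 30 mm of level with platform centre; all at rest (horizontal distance between jar and scale below 0.015 m and z of jar in the frame of scale between 0.041 and 0.049 m and angle between jar's own z axis and vertical below 0.08 rad and horizontal distance between funnel and jar below 0.008 m and z of funnel in the frame of jar between 0.05 and 0.064 m and angle between funnel's own z axis and vertical below 0.12 rad and ((y of tub in the frame of scale above 0.1 m and y of scoop in the frame of scale above 0.098 m and y of scoop in the frame of tub below -0.098 m and y of tub in the frame of scoop above 0 m and y of stopper_mid in the frame of scale below -0.105 m and y of stopper_mid in the frame of tray above 0.105 m) or (y of tub in the frame of scale below -0.1 m and y of scoop in the frame of scale below -0.098 m and y of scoop in the frame of tub above 0.098 m and y of tub in the frame of scoop below -0 m and y of stopper_mid in the frame of scale above 0.105 m and y of stopper_mid in the frame of tray below -0.105 m)) and x of scoop in the frame of scale between -0.035 and 0.035 m and height (world z) of each of scoop, stopper_mid below 0.006 m and angle between each of scoop, stopper_mid's own z axis and vertical below 0.1 rad and x of stopper_mid in the frame of scale between -0.03 and 0.03 m and angle between the x axis of scoop and the x axis of scale, either way round below 0.26 rad and linear speed of each of jar, funnel, scoop, stopper_mid below 0.02 m/s and angular speed of each of jar, funnel, scoop, stopper_mid below 0.2 rad/s); the robot touches nothing.
It fails at once if the bin of the small or the large stopper is opened (lid up by more than 10 degrees) (angle between any of lid_small, lid_large's own z axis and vertical above 0.17 rad).
It fails at once if the glass jar is tipped by more than 35 degrees (angle between jar's own z axis and vertical above 0.6 rad).
It fails at once if the glass jar is dropped or banged on the scale (over 60 N) (contact force between jar and scale above 60 N).
It also fails if it takes over 128 s, if anything falls off the work surface, if the arm or the gripper's body presses on something with over 40 N, if the wrist force passes 120 N, or if a joint passes its speed limit or range.

ROBOT

A 6-joint arm with a two-finger parallel gripper is mounted at the origin on the work surface. World frame = base frame: x ahead of the robot, y to its left, z up, the work surface at z = 0. Lengths are in m, angles in degrees, forces in N, time in s.
With the tool pointing down it reaches from about 0.375 to 0.75 m from the base axis. Payload 9 kg.
Tool frame: the origin (TCP) lies where the fingers leave the gripper's body, on its centre line; the fingertips stand 73 mm ahead of it and the grasp point (between the pads) lies 54 mm ahead of it (robot.tip_reach is the distance from the TCP to the fingertips, in m); z points along the fingers, y is the line along which they close (so a half turn about z gives the same grasp; the last joint's range is limited). The gripper opens to 85 mm and grips with 20 to 120 N. Pads are 22 mm wide; open, the fingers measure 114 mm over their backs; the gripper's body (76 mm by 85 mm) begins 54 mm behind the grasp point. The pads swing forward as they close: fully open they stand 13 mm farther back than shut.
Start: joints at [-84.895, 5.964, 5.575, 89.605, 0, 77.527], TCP at [0.181, -0.572, 0.304] pointing down, gripper open.
Joint ranges: [-171.21, 171.21], [-48.23, 106.86], [-62.78, 66.21], [-105.2, 120.99], [-86.42, 89.51], [-180, 180]. Speed limits (degrees/s): [127.2, 127.2, 147.25, 180, 180, 180].

INTERFACE

Orientations are given as [roll, pitch, yaw] about the fixed x, y, z axes, in that order (R = Rz(yaw) Ry(pitch) Rx(roll)).
In Python, from plant import robot gives the robot as it stands. Calls block until the motion is done:
- robot.move_pose(position, orientation): joint-space move of the TCP to a pose.
- robot.line_to(position, vel=0.15, rotation=None, guard=None): straight line of the TCP; rotation=None keeps the orientation; vel is the mean speed in m/s. With guard (N) it stops when the force on the tool has changed by that much, and returns True; else False.
- robot.goto_joints(angles): joint-space move.
- robot.set_gripper(opening): finger opening in m; the grip force is fixed at half the most; returns when the fingers have stopped.
- robot.pause(seconds).
- robot.ik(position, orientation): joint angles nearest the present ones, or None.
- robot.observe(): the state.
- robot.grab_frame(name): name is "side" or "top"; returns the picture (384x512x3 uint8, blue, green, red); there is no depth.
- robot.get_calibration(name): a dict with "vertical_fov" (degrees; the focal length in pixels is half the picture's height over the tangent of half this angle, whatever the lens; pixels are square), "cx", "cy" (the principal point, pixels), "k1" (the pictures are not rectified: a ray, as slopes to the right and down, at radius r is drawn at 1 + k1 r^2 times it, then the intrinsics apply), "rvec" (rotation vector, rad) and "tvec" (3), from world to camera coordinates, as OpenCV has them. Camera axes: x right, y down, z forward; pixel columns grow to the right and rows downward; lengths in m; the calibration is good to about 2 mm. A picture is of the moment at which its call begins. get_calibration takes no time and is no camera call.
A pose or a line that the arm cannot do raises robot.IKError and nothing moves.
- robot.job_done(): hands the job in; it is judged then, once.
The state is a dict: "time": time; "q": joint angles; "qvel": joint speeds; "joint_torque": joint torques, N m; "tool_pos": TCP position; "tcp_rot": TCP orientation; "ft_force": force on the tool from outside, world axes, zero at the start; "torque": the same for the moment, N m; "gripper_width": finger opening in m; "gripper_force": force on a finger pad.
Only numpy, scipy, OpenCV 4.12 (cv2) and the standard library are available. Lean on these libraries where they do the work, as an engineer would, in place of code of your own. Each camera call takes 0.05 s, during which the arm holds its last target. There are 200 camera calls.

## Working session

There is one attempt and no reset: what is moved stays moved. The work goes in short steps, each a Python script; the robot and the scene stay as the last script left them, time stands still between calls to the robot, and variables do not carry over. Pictures are saved under pics/ and viewed, at most 14 in all, crops included, and the job is handed in when it is done.

```bash
mkdir -p pics; cat > h.py <<'E'
import numpy as np, cv2
from plant import robot
def cal(n):
    c=robot.get_calibration(n); f=192/np.tan(np.radians(c["vertical_fov"])/2)
    R=cv2.Rodrigues(np.array(c["rvec"],float))[0]; return f,c["cx"],c["cy"],c["k1"],R,np.array(c["tvec"],float).ravel()
def proj(n,P):
    f,cx,cy,k,R,t=cal(n); p=np.atleast_2d(P)@R.T+t; s=p[:,:2]/p[:,2:]
    s=s*(1+k*(s**2).sum(1,keepdims=True)); return s*f+[cx,cy]
def unproj(n,uv,z):
    f,cx,cy,k,R,t=cal(n); d=(np.atleast_2d(uv).astype(float)-[cx,cy])/f; s=d.copy()
    for _ in range(30): s=d/(1+k*(s**2).sum(1,keepdims=True))
    r=np.c_[s,np.ones(len(s))]@R; c=-R.T@t
    z=np.broadcast_to(z,len(s)); return c+r*((z-c[2])/r[:,2])[:,None]
def snap(n,name,crop=None,scale=1):
    im=robot.grab_frame(n); cv2.imwrite(f"pics/{name}_raw.png",im)
    if crop: x0,y0,x1,y1=crop; im=im[y0:y1,x0:x1]
    im=cv2.resize(im,None,fx=scale,fy=scale,interpolation=cv2.INTER_CUBIC); cv2.imwrite(f"pics/{name}.png",im)
E
python3 - <<'E'
from h import *
snap("top","t0",None,1.5625);snap("side","s0",None,1.5625)
for n in("top","side"):
    f,cx,cy,k,R,t=cal(n);print(n,f,cx,cy,k,-R.T@t,R[2])
E
```

```text
top 354.07899220173573 257.3657272346469 195.24470909763482 0.005834518249521167 [0.38386338 0.00924987 0.86232758] [ 0.06922582 -0.0236259  -0.99732121]
side 474.81651004183806 254.48890793965774 192.52322701733263 -0.18207876207894608 [0.15440724 0.95572276 0.83306859] [ 0.23333969 -0.75447323 -0.6134515 ]
```

View pics/t0.png

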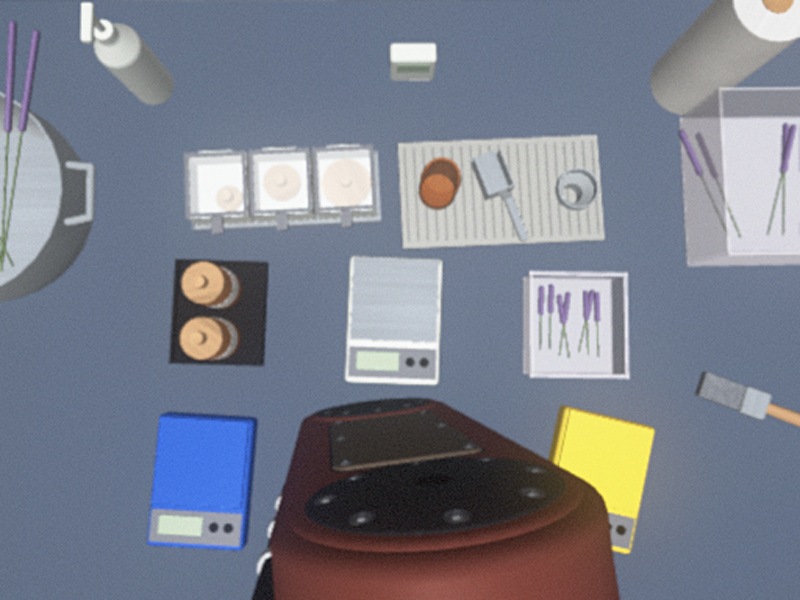

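View pics/s0.png

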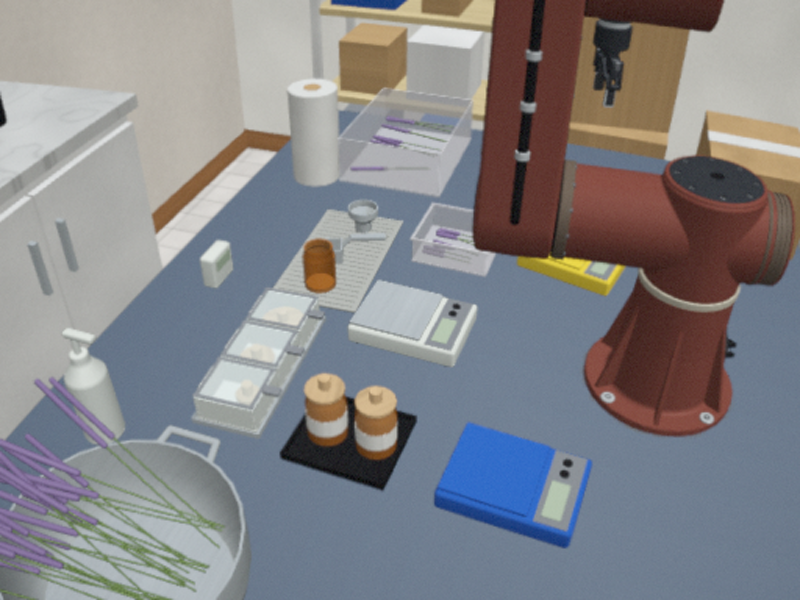

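The views show:
- **Bins (top view):** three in a row at (217,190), (281,185) and (346,182). The discs look small, medium and large from left to right.
- **Jar candidates:** the open amber jar at (438,185) on the mat, and two stoppered jars on the tray at (207,285) and (205,338), which are not meant.
- **Scale candidates:** the white one at (395,320). Blue (203,480) and yellow (605,475) are decoys.
- **Tub candidates:** the small clear tub at (578,325). The big box at (750,175) is a decoy.
- **Other targets:** the funnel at (577,188) and the scoop from (490,175) to (520,235).

Next is a close crop to check the stopper choice and measure.

```bash
python3 - <<'E'
import cv2
im=cv2.imread("pics/t0_raw.png")
a=im[85:165,112:392]; a=cv2.resize(a,None,fx=2.85,fy=2.85,interpolation=cv2.INTER_CUBIC)
b=im[155:255,102:410]; b=cv2.resize(b,None,fx=2.59,fy=2.59,interpolation=cv2.INTER_CUBIC)
import numpy as np
w=800
cv2.imwrite("pics/c1.png",np.vstack([cv2.copyMakeBorder(x[:,:w],0,0,0,w-min(w,x.shape[1]),cv2.BORDER_CONSTANT) for x in(a,b)]))
E
```

```text
(no output)
```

View pics/c1.png

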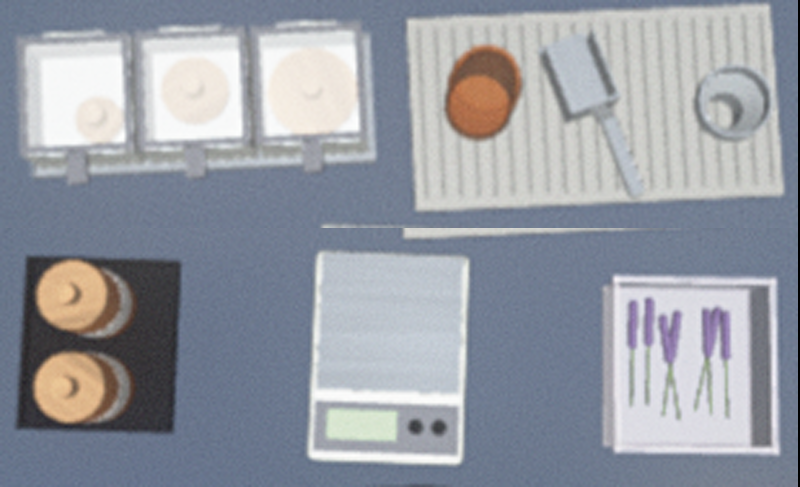

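The middle bin's disc measures about 58 mm against its 98 mm lid, so it is the right one. The left disc is small and the right one large. Next I convert the pixels to positions and check them against the given sizes.

```bash
python3 - <<'E'
from h import *
np.set_printoptions(precision=4,suppress=True)
A=lambda p:np.array(p,float)/2.85+[112,85]
B=lambda p:np.array(p,float)/2.59+[102,155]
def q(name,px,z):
    p=unproj("top",px,z)[:,:2];print(name,p.mean(0) if len(p)>1 else p[0],"\n",p.ravel())
    if len(p)==4: print("  sides",[round(float(np.linalg.norm(p[i]-p[(i+1)%4])),4) for i in range(4)],"yaw(left edge, right)",np.degrees(np.arctan2(*(p[0]-p[3])[::-1])),np.degrees(np.arctan2(*(p[1]-p[2])[::-1])))
q("scale",B([(318,251),(470,257),(462,464),(308,460)]),.038)
q("tub",B([(614,278),(777,280),(780,453),(612,450)]),.055)
q("tray",B([(28,257),(181,262),(173,432),(17,427)]),.014)
q("lidmid",A([(137,30),(248,26),(252,147),(143,152)]),.054)
q("tabmid",A([(195,176),(187,160),(204,160)]),.055)
q("tabs",A([(77,182),(195,176),(314,170)]),.055)
q("knobs",A([(193,88)]),.046); q("disc",A([(195,91)]),.026)
q("funnel",A([(732,104)]),.058); q("funnel l/r",A([(694,104),(770,104)]),.058)
q("jar rim",A([(487,80)]),.091)
q("jar base",A([(477,108)]),.01)
q("scoop handle end,neck",A([(637,192),(598,108)]),.058)
q("scoop bowl far",A([(541,46),(586,33)]),.037)
q("mat",A([(407,18),(770,5),(784,194),(416,210)]),.006)
E
```

```text
scale [0.2173 0.0048] 
 [ 0.3114  0.0671  0.3035 -0.0682  0.1238 -0.0571  0.1305  0.0777]
  sides [0.1355, 0.1801, 0.135, 0.1813] yaw(left edge, right) -3.367571295450157 -3.537548979497806
tub [ 0.2086 -0.2615] 
 [ 0.2846 -0.1925  0.2801 -0.3361  0.132  -0.3318  0.1378 -0.1857]
  sides [0.1438, 0.1481, 0.1462, 0.1469] yaw(left edge, right) -2.6365097588132484 -1.7000774848300317
tray [0.23   0.2662] 
 [0.3091 0.3314 0.3018 0.1934 0.1506 0.2005 0.1585 0.3393]
  sides [0.1382, 0.1514, 0.139, 0.1509] yaw(left edge, right) -3.0103809905120027 -2.6975101724797375
lidmid [0.6263 0.1648] 
 [0.6752 0.2117 0.6778 0.1217 0.5777 0.1191 0.5746 0.2068]
  sides [0.09, 0.1001, 0.0877, 0.1007] yaw(left edge, right) 2.794044898509212 1.4853781340683674
tabmid [0.563  0.1646] 
 [0.5543 0.1649 0.5674 0.1713 0.5672 0.1576]
tabs [0.5543 0.1644] 
 [0.5505 0.2591 0.5543 0.1649 0.558  0.0692]
knobs [0.6292 0.1681] 
 [0.6292 0.1681]
disc [0.6326 0.1703] 
 [0.6326 0.1703]
funnel [ 0.6076 -0.2721] 
 [ 0.6076 -0.2721]
funnel l/r [ 0.6076 -0.2721] 
 [ 0.6079 -0.2409  0.6072 -0.3033]
jar rim [ 0.6196 -0.0689] 
 [ 0.6196 -0.0689]
jar base [ 0.6199 -0.068 ] 
 [ 0.6199 -0.068 ]
scoop handle end,neck [ 0.5708 -0.1771] 
 [ 0.536  -0.1919  0.6055 -0.1622]
scoop bowl far [ 0.67   -0.1394] 
 [ 0.6646 -0.1203  0.6754 -0.1585]
mat [ 0.6215 -0.1707] 
 [ 0.7011 -0.0092  0.7097 -0.3272  0.5424 -0.3325  0.5328 -0.014 ]
  sides [0.3181, 0.1674, 0.3186, 0.1684] yaw(left edge, right) 1.662805676552372 1.8162474165180003
```

```bash
python3 - <<'E'
from h import *
np.set_printoptions(precision=4,suppress=True)
B=lambda p:(np.array(p,float)-[0,228])/2.59+[102,155]
def q(name,px,z):
    p=unproj("top",px,z)[:,:2];print(name,p.mean(0) if len(p)>1 else p[0],"\n",p.ravel())
    if len(p)==4: print("  sides",[round(float(np.linalg.norm(p[i]-p[(i+1)%4])),4) for i in range(4)],"yaw(left edge, right)",np.degrees(np.arctan2(*(p[0]-p[3])[::-1])),np.degrees(np.arctan2(*(p[1]-p[2])[::-1])))
q("scale",B([(318,251),(470,257),(462,464),(308,460)]),.038)
q("plat",B([(319,254),(467,258),(463,391),(315,388)]),.045)
q("tub",B([(614,278),(777,280),(780,453),(612,450)]),.055)
q("tray",B([(28,257),(181,262),(173,432),(17,427)]),.014)
# overlay candidates
im=cv2.imread("pics/t0_raw.png"); S=3
big=cv2.resize(im,None,fx=S,fy=S,interpolation=cv2.INTER_CUBIC)
def draw(P,c):
    cv2.polylines(big,[np.int32(np.round((proj("top",P)+.5)*S*16-8))],True,c,1,cv2.LINE_AA,4)
def circ(x,y,z,r,c):
    a=np.linspace(0,2*np.pi,40);draw(np.c_[x+r*np.cos(a),y+r*np.sin(a),0*a+z],c)
def box(x,y,yaw,z,x0,x1,y0,y1,c):
    a=np.radians(yaw);Q=np.array([(x0,y0),(x1,y0),(x1,y1),(x0,y1)])@np.array([[np.cos(a),np.sin(a)],[-np.sin(a),np.cos(a)]])
    draw(np.c_[Q+[x,y],[z]*4],c)
g=(0,255,0)
circ(.6196,-.0685,.091,.0265,g);circ(.6196,-.0685,.006,.030,g)
circ(.6076,-.2721,.058,.031,g);circ(.6076,-.2721,.006,.018,g)
circ(.631,.169,.026,.029,g);circ(.631,.169,.046,.009,g)
box(.6745,.1665,2.3,.05,-.098,0,-.045,.045,g);box(.6745,.1665,2.3,.053,-.123,-.098,-.008,.008,g)
# scoop
e=np.array([.536,-.1919]);n=np.array([.670,-.1394]);d=(n-e)/np.linalg.norm(n-e);m=(e+.0775*d);yw=np.degrees(np.arctan2(d[1],d[0]));print("scoop",m,yw,np.linalg.norm(n-e))
box(m[0],m[1],yw,.058,-.077,-.008,-.007,.007,g);box(m[0],m[1],yw,.037,.007,.077,-.022,.022,g);box(m[0],m[1],yw,.006,.007,.077,-.022,.022,(0,0,255))
cv2.imwrite("pics/o1.png",cv2.resize(big[80*3:165*3,112*3:392*3],(800,243)))
E
```

```text
scale [0.4188 0.0016] 
 [ 0.516   0.0648  0.5086 -0.0728  0.3222 -0.0615  0.3284  0.0758]
  sides [0.1379, 0.1867, 0.1374, 0.1879] yaw(left edge, right) -3.3334892758198325 -3.485095728558267
plat [ 0.4496 -0.0002] 
 [ 0.5121  0.0635  0.5067 -0.0694  0.3873 -0.0632  0.3922  0.0684]
  sides [0.133, 0.1195, 0.1317, 0.12] yaw(left edge, right) -2.321679960855364 -2.98303411533711
tub [ 0.407  -0.2695] 
 [ 0.4854 -0.1992  0.4814 -0.3455  0.3279 -0.3411  0.3333 -0.1923]
  sides [0.1463, 0.1536, 0.1488, 0.1523] yaw(left edge, right) -2.5856615883073353 -1.6494676795659058
tray [0.4363 0.2674] 
 [0.5178 0.3337 0.5112 0.1933 0.3546 0.2007 0.3617 0.3419]
  sides [0.1406, 0.1569, 0.1414, 0.1563] yaw(left edge, right) -3.0113623899387805 -2.6892169823609025
scoop [ 0.6082 -0.1636] 21.394801102981635 0.14391751109576625
```

View pics/o1.png

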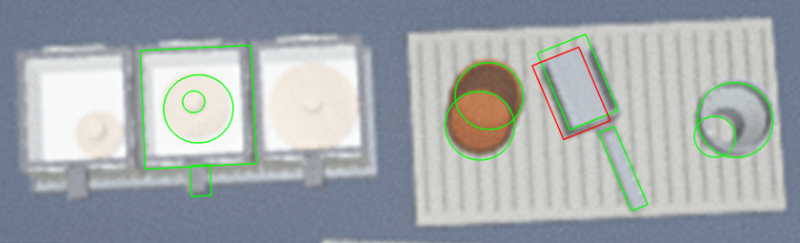

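The overlay fits the jar, funnel, lid, stopper and scoop handle within 1–3 mm. Measured sizes agree with the given ones: scale 138×187 mm, tub 146 mm, tray 141×157 mm. The scoop goes first, since it stands closest to the jar.

```bash
cat >> h.py <<'E'
G=.054
def over(x,y,z,yaw): robot.move_pose([x,y,z],[180,0,yaw])
def ln(x,y,z,yaw=None,vel=.15,guard=None):
    return robot.line_to([x,y,z],vel=vel,rotation=None if yaw is None else [180,0,yaw],guard=guard)
def st(s=""):
    o=robot.observe();print(s,"t",round(o["time"],2),"tcp",np.round(o["tool_pos"],4),np.round(o["tcp_rot"],1),"w",round(o["gripper_width"],4),"F",np.round(o["ft_force"],1),"q",np.round(o["q"],0))
E
python3 - <<'E'
from h import *
st()
robot.set_gripper(.05)
over(.585,-.173,.20,21.4);st("over")
ln(.585,-.173,.052+G);robot.set_gripper(0);st("grip")
ln(.585,-.173,.22);st("lift")
over(.4165,-.133,.22,-3);st("above")
snap("side","s1",(150,60,400,260),3)
E
```

```text
t 0.1 tcp [ 0.1812 -0.5718  0.3032] [-179.9   -0.    17.6] w 0.0854 F [-0.4 -0.3  1. ] q [-85.   6.   6.  90.   0.  78.]
over t 2.62 tcp [ 0.5849 -0.174   0.2002] [180.   -0.   21.3] w 0.0501 F [-0.7 -0.1  0.4] q [-29.   8.  -3.  79.  -0. 130.]
grip t 3.81 tcp [ 0.5855 -0.1732  0.107 ] [179.9  -0.   21.4] w 0.013 F [-1.6  0.2  7. ] q [-29.  11.  -9.  69.  -0. 130.]
lift t 4.72 tcp [ 0.5846 -0.1728  0.2187] [-1.799e+02  1.000e-01  2.140e+01] w 0.0128 F [-1.3 -0.9 -1.8] q [-29.   8.  -1.  81.  -0. 130.]
above t 5.48 tcp [ 0.417  -0.1333  0.2199] [180.   -0.   -2.9] w 0.0125 F [ 0.4  0.4 -1. ] q [-35. -23. -30.  84.   0. 148.]
```

View pics/s1.png

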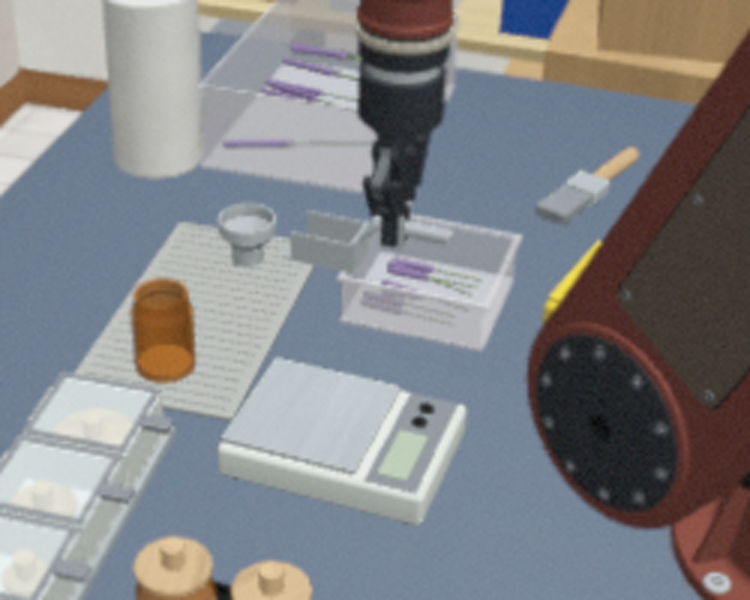

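The scoop is held level in the crop, with its bowl at (330,240) pointing away from the robot. Now I place it and fetch the jar, squeezing it along two axes to centre it.

```bash
python3 - <<'E'
from h import *
ln(.4165,-.133,.12)
g=ln(.4165,-.133,.100,vel=.03,guard=5);st(f"down {g}")
robot.set_gripper(.035);robot.pause(.2)
ln(.4165,-.133,.22);st("scoop placed")
J=(.6196,-.0685)
robot.set_gripper(.085)
over(*J,.24,0); ln(*J,.006+.048+G,vel=.1);st("jar A")
robot.set_gripper(0);st("sq y")
robot.set_gripper(.085)
ln(*J,.006+.048+G+.06);ln(*J,.006+.048+G+.06,yaw=-90);robot.pause(.3)
ln(*J,.006+.048+G,vel=.1);robot.set_gripper(0);st("grip x")
snap("top","t2",(150,60,400,260),3)
E
```

```text
down True t 6.96 tcp [ 0.4161 -0.1329  0.101 ] [-1.8e+02  1.0e-01 -3.0e+00] w 0.0129 F [-0.9  1.1  5.1] q [-35. -20. -40.  70.  -0. 148.]
scoop placed t 8.44 tcp [ 0.4162 -0.1328  0.219 ] [-179.9    0.2   -3. ] w 0.0348 F [ 0.1 -0.1 -0.3] q [-35. -23. -30.  84.  -0. 148.]
jar A t 11.32 tcp [ 0.6201 -0.0686  0.1088] [ 1.8e+02 -1.0e-01  0.0e+00] w 0.0849 F [-0.2 -0.5 -0.2] q [-18.  13.  -7.  70.  -0. 162.]
sq y t 11.68 tcp [ 0.6202 -0.0686  0.1091] [ 1.8e+02 -1.0e-01  0.0e+00] w 0.0594 F [-0.2  0.5  5.9] q [-18.  13.  -7.  70.   0. 162.]Traceback (most recent call last):
  File "<stdin>", line 11, in <module>
  File "h.py", line 21, in ln
    return robot.line_to([x,y,z],vel=vel,rotation=None if yaw is None else [180,0,yaw],guard=guard)
           ~~~~~~~~~~~~~^^^^^^^^^^^^^^^^^^^^^^^^^^^^^^^^^^^^^^^^^^^^^^^^^^^^^^^^^^^^^^^^^^^^^^^^^^^
plant.IKError: the arm cannot follow that straight line within its joint ranges
```

```bash
python3 - <<'E'
from h import *
J=(.6196,-.0685);z=.006+.048+G
over(*J,z+.06,90);robot.pause(.3)
ln(*J,z,vel=.1);robot.set_gripper(0);st("grip x")
ln(*J,.25,vel=.15);st("lift")
S=(.449,0.0)
over(*S,.25,90);ln(*S,.045+.048+G+.02,vel=.1)
g=ln(*S,.045+.048+G-.004,vel=.02,guard=4);st(f"down {g}")
robot.set_gripper(.085);robot.pause(.3)
ln(*S,.25);st("released")
over(.55,-.2,.3,90)
snap("top","t2",(180,110,480,260),2.6)
E
```

```text
grip x t 15.43 tcp [ 0.6205 -0.0688  0.1095] [179.9   0.   90. ] w 0.0577 F [ 0.6 -0.8  5.7] q [-18.  13.  -7.  70.   0.  72.]
lift t 16.53 tcp [ 0.6191 -0.0683  0.2486] [-179.9   -0.    90. ] w 0.058 F [-1.   0.5 -2.1] q [-18.  10.   4.  84.  -0.  72.]
down True t 19.16 tcp [4.489e-01 1.000e-04 1.484e-01] [-180.   -0.   90.] w 0.0574 F [-0.3 -0.4  5. ] q [-17. -20. -34.  75.   0.  73.]
released t 20.68 tcp [4.487e-01 1.000e-04 2.490e-01] [-1.798e+02 -1.000e-01  9.000e+01] w 0.0848 F [ 0.9  0.5 -0.1] q [-17. -21. -25.  86.   0.  73.]
```

View pics/t2.png

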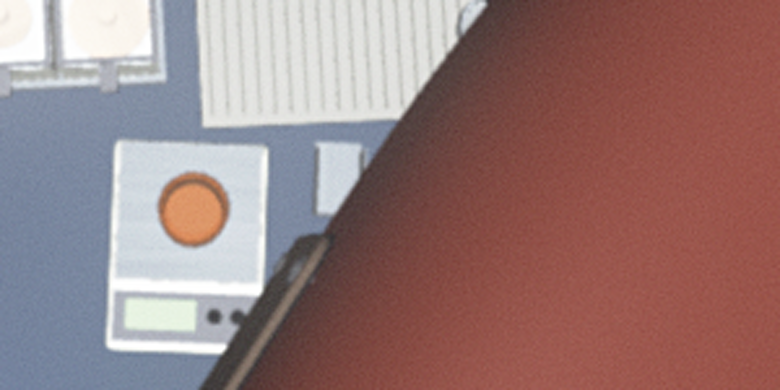

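The jar stands near the platform centre, at (194,209) in the crop against a platform centre of about (192,212). Next is the funnel.

```bash
python3 - <<'E'
from h import *
F=(.6076,-.2721);z=.006+.046+G;S=(.449,0.0)
over(*F,z+.08,0);robot.pause(.2);ln(*F,z,vel=.1);robot.set_gripper(0);st("sq y")
robot.set_gripper(.085);ln(*F,z+.06)
over(*F,z+.06,90);robot.pause(.3);ln(*F,z,vel=.1);robot.set_gripper(0);st("grip x")
zg=robot.observe()["tool_pos"][2]
ln(*F,.30);over(*S,.30,90);robot.pause(.3)
zt=zg-.006+.045+.058
ln(*S,zt+.03,vel=.1);robot.pause(.2);st("above")
snap("side","s3",(190,90,340,240),4)
E
```

```text
sq y t 24.53 tcp [ 0.6083 -0.2724  0.1077] [ 1.799e+02 -1.000e-01  0.000e+00] w 0.0602 F [-0.9  1.8  6.8] q [-35.  20.   1.  71.   0. 145.]
grip x t 28.27 tcp [ 0.6083 -0.2726  0.1076] [1.799e+02 1.000e-01 9.000e+01] w 0.059 F [-0.1  0.   5.8] q [-35.  20.   1.  71.  -0.  55.]
above t 32.22 tcp [ 4.493e-01 -1.000e-04  2.353e-01] [179.9   0.   90. ] w 0.0594 F [-0.5 -0.4 -0.7] q [-17. -21. -27.  85.  -0.  73.]
```

View pics/s3.png

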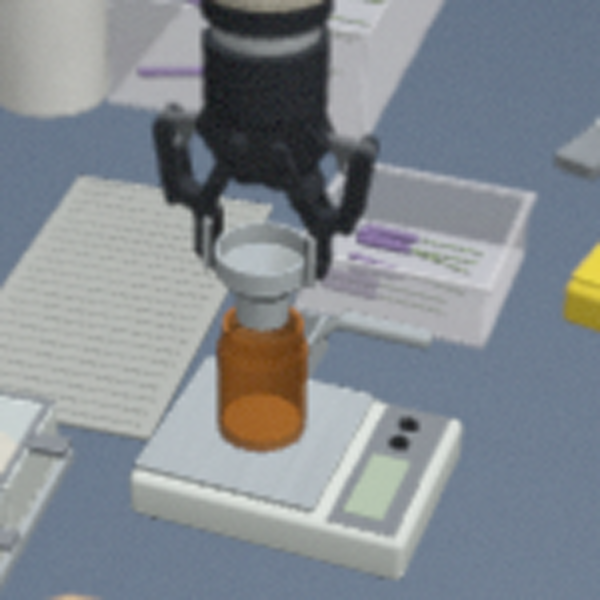

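The funnel is held upright and lined up with the jar: the spout at (263,305) is over the mouth at (263,320). I lower it with a guard.

```bash
python3 - <<'E'
from h import *
S=(.449,0.0)
z0=.2053
ln(*S,z0+.008,vel=.03,guard=6);st("a")
g=ln(*S,z0-.004,vel=.015,guard=4);st(f"down {g}")
robot.set_gripper(.085);robot.pause(.2)
ln(*S,.30,vel=.1)
over(.50,.17,.30,0);st("away")
snap("side","s4",(190,90,340,240),4)
E
```

```text
a t 33.12 tcp [ 0.4491 -0.      0.2135] [180.   0.  90.] w 0.0594 F [-0.7 -0.7 -1.3] q [-17. -21. -29.  82.  -0.  73.]
down True t 33.71 tcp [4.490e-01 1.000e-04 2.049e-01] [180.  -0.  90.] w 0.0589 F [-0.5  0.9  3.4] q [-17. -21. -30.  81.   0.  73.]
away t 39.0 tcp [0.5    0.1699 0.3   ] [180.   0.  -0.] w 0.0852 F [-0.1  0.7 -0.2] q [   5.   -7.   -7.   89.   -0. -175.]
```

View pics/s4.png

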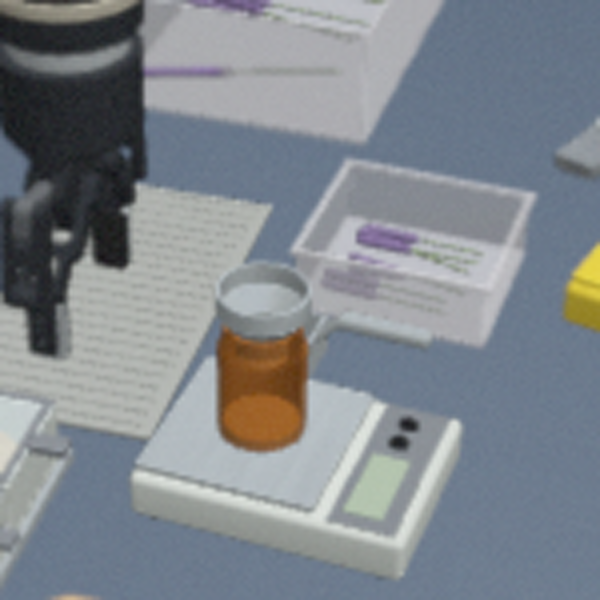

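The funnel is seated squarely in the jar. Now I open the middle lid: pinch its tab, swing it up, then push it back.

```bash
python3 - <<'E'
from h import *
robot.set_gripper(.045)
u=np.array([np.cos(np.radians(2.2)),np.sin(np.radians(2.2))])
T=np.array([.5605,.1652]);r=.1155;z0=.117;Y=-177.8
over(*T,.20,Y);robot.pause(.2);ln(*T,z0,vel=.08);st("at tab")
robot.set_gripper(0);st("pinched")
a0=np.radians(1.5)
for a in range(10,80,10):
    t=np.radians(a); p=T+u*(r*np.cos(a0)-r*np.cos(a0+t)); ln(*p,z0+r*(np.sin(a0+t)-np.sin(a0)),vel=.1)
st("arc end")
snap("side","s5",(110,100,310,260),4)
E
```

```text
at tab t 43.52 tcp [0.5609 0.1652 0.1177] [ 1.800e+02  1.000e-01 -1.778e+02] w 0.0447 F [0.  0.4 0.2] q [  4.   6. -14.  70.   0.   1.]
pinched t 43.91 tcp [0.5607 0.1672 0.1178] [ 1.797e+02  1.000e-01 -1.777e+02] w 0.0137 F [-1.8 11.7  2.7] q [  4.   6. -14.  70.   0.   1.]
arc end t 46.36 tcp [0.639  0.1703 0.2222] [ 1.798e+02 -1.000e-01 -1.777e+02] w 0.0124 F [ 1.5 11.3 -9.3] q [ 4. 17.  9. 82.  0.  1.]
```

View pics/s5.png

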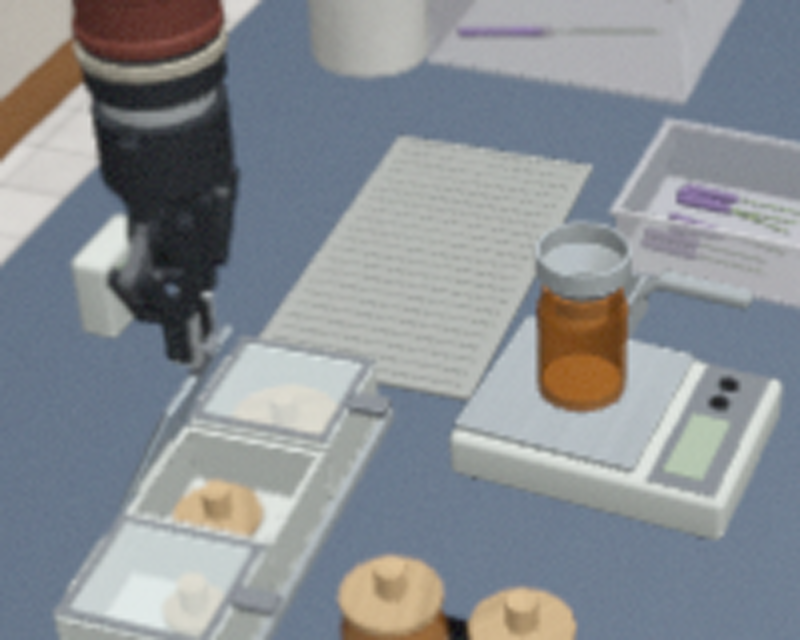

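The middle lid is up, with its panel edge near (170,420), and both neighbouring lids are still shut. I push it fully back and pick up the stopper by its knob.

```bash
python3 - <<'E'
from h import *
Y=-177.8
p=robot.observe()["tool_pos"]
robot.set_gripper(.04);ln(p[0],p[1],.30)
ln(.60,.169,.30);robot.set_gripper(0);ln(.60,.169,.193,vel=.2)
g=ln(.684,.1715,.193,vel=.08,guard=10);st(f"push {g}")
ln(.60,.169,.193);ln(.55,.167,.30)
over(.45,.05,.35,Y)
snap("top","t6",(112,70,262,170),5)
E
```

```text
push True t 49.42 tcp [0.614  0.1694 0.1948] [-1.800e+02  1.000e-01 -1.778e+02] w 0.0001 F [-2.  -1.   6.5] q [ 4. 13.  2. 79. -0.  1.]
```

View pics/t6.png

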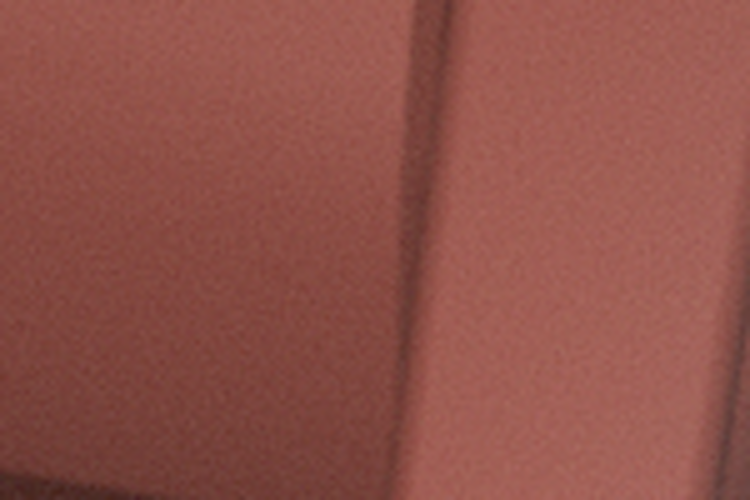

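The arm blocks that view, and the push stopped early at x = 0.614, probably from a braking transient tripping the guard. I repeat the push after settling.

```bash
python3 - <<'E'
from h import *
Y=-177.8
over(.55,.167,.30,Y);ln(.60,.169,.193,vel=.15);robot.pause(.5)
g=ln(.684,.1715,.193,vel=.06,guard=14);st(f"push {g}")
ln(.60,.169,.193);ln(.55,.167,.30)
over(.40,-.2,.35,90)
robot.pause(.2);snap("top","t7",(112,70,262,170),5)
snap("side","s7",(110,100,310,260),4)
E
```

```text
push True t 54.02 tcp [0.6177 0.1695 0.194 ] [-180.     0.  -177.8] w -0.0004 F [-1.4 -1.5  4.9] q [ 4. 13.  2. 79. -0.  1.]
```

View pics/t7.png

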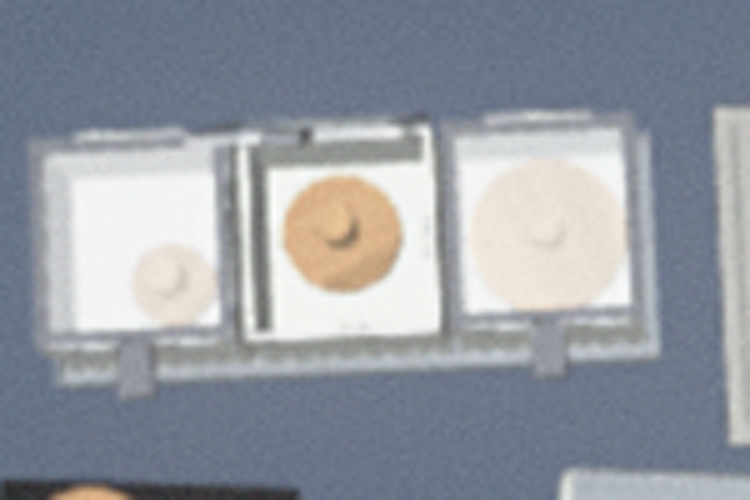

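```bash
python3 - <<'E'
from h import *
for z in (.13,.15,.165,.17): print(z,unproj("top",[(112+305/5,70+135/5)],z)[0])
print("knob",unproj("top",[(112+335/5,70+222/5)],.046)[0],"disc",unproj("top",[(112+343/5,70+233/5)],.026)[0])
E
```

```text
0.13 [0.64442459 0.16564858 0.13      ]
0.15 [0.63730862 0.16137731 0.15      ]
0.165 [0.63197164 0.15817385 0.165     ]
0.17 [0.63019264 0.15710603 0.17      ]
knob [0.63267907 0.1697159  0.046     ] disc [0.63337917 0.16985366 0.026     ]
```

View pics/s7.png

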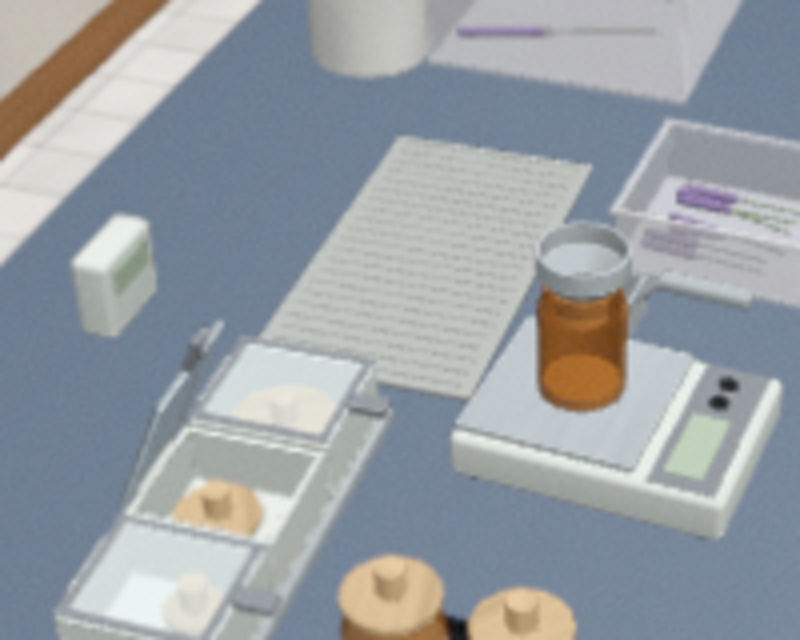

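The lid stands at about 72°, leaning towards the robot, with the tab near x = 0.632. I push again slowly with a higher guard and check the force.

```bash
python3 - <<'E'
from h import *
Y=-177.8
over(.55,.167,.30,Y);ln(.60,.1695,.205,vel=.15);robot.pause(.5);st("pre")
for x in (.615,.63,.65,.67,.686):
    g=ln(x,.1695+(x-.6)*.04,.205,vel=.03,guard=25);st(f"push {g}")
    if g: break
snap("side","s8",(110,100,310,260),4)
E
```

```text
pre t 59.85 tcp [0.6    0.1695 0.2051] [ 180.     0.  -177.8] w 0.0001 F [ 0.1  0.2 -0.2] q [ 4. 10. -0. 80.  0.  2.]
push False t 60.5 tcp [0.615  0.1701 0.2049] [-180.    -0.  -177.8] w 0.0 F [ 0.5  0.6 -0.4] q [ 4. 13.  3. 80. -0.  2.]
push False t 61.15 tcp [0.63   0.1707 0.2049] [-180.    -0.  -177.8] w -0.0001 F [-0.7 -0.7  0.4] q [ 4. 15.  6. 80. -0.  2.]
push False t 61.97 tcp [0.6504 0.1715 0.2056] [-1.800e+02  1.000e-01 -1.778e+02] w -0.0001 F [ 0.2 -0.1  4.4] q [ 4. 19. 10. 81. -0.  1.]
push False t 62.78 tcp [0.6696 0.1723 0.2044] [-1.800e+02 -1.000e-01 -1.778e+02] w 0.0002 F [-0.1 -0.5  0.9] q [ 4. 22. 14. 82. -0.  1.]
push False t 63.47 tcp [0.6861 0.1729 0.205 ] [ 180.     0.  -177.8] w 0.0002 F [0.4 0.1 0.3] q [ 4. 25. 18. 82.  0.  1.]
```

View pics/s8.png

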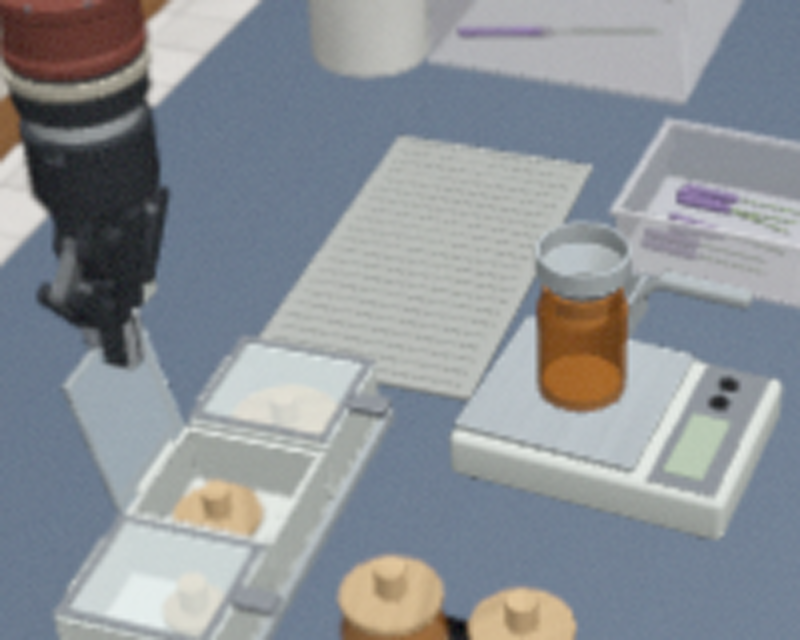

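The lid is now well past vertical, with its panel near (125,420). Next I pick the stopper at (0.632, 0.170) and set it between scale and tray.

```bash
python3 - <<'E'
from h import *
Y=-177.8
ln(.632,.170,.22);robot.set_gripper(.034);robot.pause(.3)
g=ln(.632,.170,.102,vel=.06,guard=8);st(f"down {g}")
robot.set_gripper(0);st("grip")
zg=robot.observe()["tool_pos"][2]
ln(.632,.170,.24);st("lift")
P=(.4565,.133)
over(*P,.24,Y);robot.pause(.2);ln(*P,zg-.008+.015,vel=.1);robot.pause(.2)
g=ln(*P,zg-.008-.003,vel=.02,guard=4);st(f"placed {g}")
robot.set_gripper(.034);robot.pause(.2);ln(*P,.24,vel=.1)
over(.35,.35,.40,Y);robot.pause(.2);st()
snap("top","t9",(90,60,420,260),2.4);snap("side","s9")
E
```

```text
down False t 66.88 tcp [0.6322 0.17   0.1023] [-180.     0.  -177.8] w 0.0342 F [-0.5  0.3 -0.2] q [ 4. 19. -1. 70. -0.  1.]
grip t 67.18 tcp [0.6323 0.17   0.1025] [ 180.     0.  -177.8] w 0.0151 F [-0.2 -0.5  4. ] q [ 4. 19. -1. 70.  0.  1.]
lift t 68.25 tcp [0.6315 0.1699 0.2386] [-1.800e+02 -1.000e-01 -1.778e+02] w 0.0151 F [-1.   1.  -0.5] q [ 4. 15.  9. 84. -0.  1.]
placed True t 71.6 tcp [0.4563 0.133  0.0945] [-180.    -0.  -177.8] w 0.0158 F [-1.4 -0.6  5.5] q [  0. -12. -34.  68.  -0.  -2.]
 t 75.04 tcp [0.3505 0.3492 0.3992] [-1.800e+02 -1.000e-01 -1.779e+02] w 0.0343 F [ 0.1 -0.5  0.1] q [ 30. -10.   0. 100.  -0.  28.]
```

View pics/t9.png

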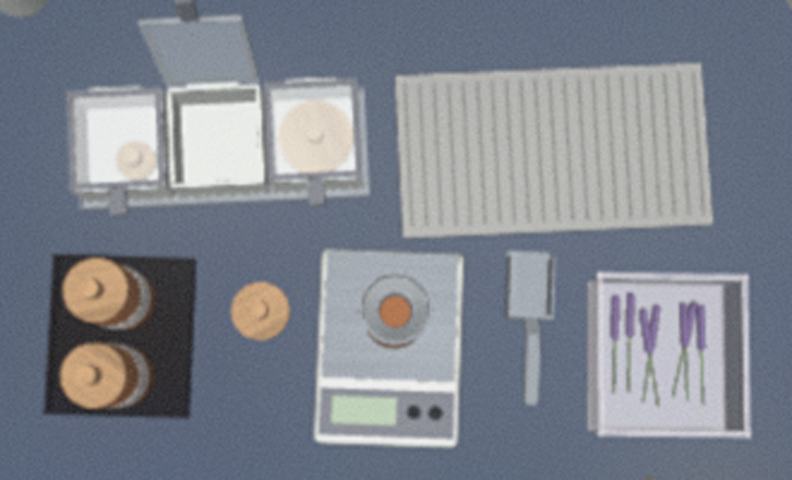

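Everything is in place in the crop: stopper at (260,311), jar with funnel at (395,311), scoop straight from (530,252) to (532,404). I check the numbers once, then hand in.

```bash
python3 - <<'E'
from h import *
C=lambda u,v:[(90+u/2.4,60+v/2.4)]
a=np.radians(-3.2);R=np.array([[np.cos(a),np.sin(a)],[-np.sin(a),np.cos(a)]])
L=lambda p:np.round(R@(p[0][:2]-[.449,0]),4)
v=dict(stopper=L(unproj("top",C(260,311),.018)),s_end=L(unproj("top",C(532,404),.05)),s_far=L(unproj("top",C(530,253),.02)),collar=L(unproj("top",C(396,310),.155)))
print(v)
s=(v["s_end"]+v["s_far"])/2
if abs(v["stopper"][0])<.02 and abs(s[0])<.025 and .12<-s[1]<.145: print(robot.job_done())
E
```

```text
{'stopper': array([0.002 , 0.1301]), 's_end': array([-0.0792, -0.1378]), 's_far': array([ 0.071 , -0.1369]), 'collar': array([-0.0036, -0.0032])}
the job is handed in; nothing more can be done
None
```

The weighing line is set up and handed in at about 75 s of the 128 s limit; my last measurements put the jar and funnel about 5 mm from the platform centre and the scoop and stopper within 5 mm of level, but the hand-in call returned no verdict.

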